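# Gauge the depth of a medallion recess in a granite tablet

### The arm

A 6-joint arm with a two-finger parallel gripper is mounted at the origin on the work surface. World frame = base frame: x ahead of the robot, y to its left, z up, the work surface at z = 0. Lengths are in m, angles in rad, forces in N, time in s.
With the tool pointing down it reaches from about 0.275 to 0.85 m from the base axis. Payload 5.2 kg.
Tool frame: the origin (TCP) lies midway between the tips of the shut fingers; the grasp point (between the pads) lies 19 mm behind it; z points along the fingers, y is the line along which they close (so a half turn about z gives the same grasp; the last joint's range is limited). The gripper opens to 85 mm and grips with 20 to 120 N. Pads are 22 mm wide; open, the fingers measure 114 mm over their backs; the gripper's body (76 mm by 85 mm) begins 54 mm behind the grasp point. The pads swing forward as they close: fully open they stand 13 mm farther back than shut.
Start: joints at [1.127, 0.259, 1.535, -0, 1.348, -0.203], TCP at [0.131, 0.534, 0.209] pointing down, gripper open.
Joint ranges: [-3.14, 3.14], [-0.91, 2.08], [0.19, 2.58], [-1.22, 4.36], [0.22, 2.71], [-3.12, 3.12]. Speed limits (rad/s): [2.57, 2.57, 3.14, 3.14, 3.14, 3.14].

### API

Orientations are given as [roll, pitch, yaw] about the fixed x, y, z axes, in that order (R = Rz(yaw) Ry(pitch) Rx(roll)).
In Python, from cell import r, camera, sign_off gives the robot as it stands.
- The arm moves only by the tool play_rows, never from a script. Its argument "steps" is text: rows parted by semicolons, each of 5 numbers parted by spaces: the opening, from 0 (shut) to 1 (fully open), then the shift along the world's x, y, z in units of 25 mm (1.0 is 25 mm), then the turn about the world's z in units of 6 degrees (1.0 is 6 degrees). A call has 1 to 12 rows; each row is the pose to reach, as a shift and turn from the pose commanded when the call began; what a row does not reach only later rows make up. A row lasts 1/8 s, in which the tool goes at most 62.5 mm and 10.7 degrees, less where a joint would pass 70% of its speed; a pose out of reach is approached as far as the arm can. A call with a gripper value outside its range is refused whole. The fingers move at their own pace and stop on an object; "squeeze" is the grip in N (left out, the last holds). Time passes only in rows, so rows that repeat a pose let the fingers close. It gives the time, the measured TCP pose, the force, the opening and the grip force at its end, in the units of the state.
- r.observe(): the state, without advancing time (a new reading comes with each control period).
- camera(name): name is "scene" or "top" or "wrist"; returns a dict with "frame" (400x640x3 uint8, blue, green, red), "range_z" (400x640 float32, m along the optical axis (not along the pixel's ray), 0 where there is no reading), "fx", "fy", "cx", "cy" (pixels), "k1" (the pictures are not rectified: a ray, as slopes to the right and down, at radius r is drawn at 1 + k1 r^2 times it, then the intrinsics apply), "R" (3x3) and "t" (3): a world point X has camera coordinates R X + t; the wrist camera has in their place "mount" (4x4, takes a point from camera to tool coordinates, whose origin is the TCP and whose axes are the flange's). Camera axes: x right, y down, z forward; pixel columns grow to the right and rows downward; lengths in m; the calibration is good to about 2 mm. A picture is of the moment at which its call begins: read the wrist's pose just before it.
- sign_off(): hands the job in; it is judged then, once.
The state is a dict: "clock": time; "qpos": joint angles; "joint_velocities": joint speeds; "effort": joint torques, N m; "tcp_pos": TCP position; "eef_rot": TCP orientation; "force": force on the tool from outside, world axes, zero at the start; "moment": the same for the moment, N m; "gripper_width": finger opening in m; "grasp_force": force on a finger pad.
Only numpy, scipy, OpenCV 4.12 (cv2) and the standard library are available. Lean on these libraries where they do the work, as an engineer would, in place of code of your own. Each camera call takes 0.05 s, during which the arm holds its last target. There are 200 camera calls.

### The job

Check the depth of the rectangular medallion recess cut in the granite tablet: pick up the dial depth gauge, first set its foot flat on the polished face with the plunger beside the recess, so that it is pushed up flush (the zero check), then set the foot flat and squarely across the narrow width of the recess with the plunger tip on the pencilled cross in the middle of the recess floor. Press lightly in both places, with about 5 to 8 newtons, without ramming it down, and finish while still gripping the gauge and holding it pressed there for the reading. Leave the other things on the bench where they are.

Things in the scene. Friction and masses are not known exactly. Their poses are not given: they have to be found in the camera images.
- gauge: Dial depth gauge, 0.25 kg, standing upright on its foot on the bench. Origin: centre of the foot's flat underside; z up through the dial, y along the foot, x across it (the dial faces -x). Foot: steel bar 18 mm (x) x 100 mm (y) x 12 mm high; above it a 14 x 22 mm clamp to 22 mm, a 10 mm stem, the round dial case, and the plunger's 11 mm lifting cap up to 116 mm.
- plunger (a joint): Spring plunger, a 5 mm rod on the gauge's z axis: how far its tip stands out below the underside of the foot, m. 0 = flush (foot on a flat face: zero), 0.012 = fully out (gauge in the air), 0.006 = the foot bridges the recess and the tip is on its floor. Spring about 1.2 N when flush, 0.7 N fully out; the foot on stone is hard contact.
- dial (a point): Centre of the gauge's round dial case, 58 mm above the foot's underside, axes as the gauge. The case is 58 mm in diameter and 24 mm thick along x, with flat front and back: grip it here from above, across the 24 mm thickness; 25 N of grip is ample.
- gauge_tip (a point): The plunger's tip, on the gauge's z axis; at the gauge's origin while the gauge stands on a flat face.
- foot_left (a point): Point on the foot's underside, 48 mm from the gauge's origin towards its +y end.
- foot_right (a point): Point on the foot's underside, 48 mm from the gauge's origin towards its -y end.
- stone: Dark polished granite tablet, 220 (x) x 280 (y) x 40 mm, fixed on timber bearers, its face sloping up at 12 degrees away from the robot. Origin: centre of the polished face, 82 mm above the bench; z square out of the face, x up the slope, y along the level edge (to the left seen from the robot). Back top edge 105 mm above the bench. Fine cut border and leaf lines are no obstacle.
- mark (a point): Pencilled cross at the middle of the recess floor, axes as the stone's. The recess, the only one, is a pale rectangle 70 mm long (stone x) x 50 mm wide (stone y) with a flat floor 6 mm deep. This point is at (0.012, -0.045, -0.006) m in the stone's frame, so 6 mm below the polished face. The face on the recess's +y side is plain and has room for the foot.
- tin: Bystander: closed metal tin, 72 mm diameter, 60 mm high. Origin: centre of its underside.
- mallet: Bystander: round mason's mallet standing on its white head, 88 mm diameter, handle up to 222 mm. Origin: centre of its underside.
- chisel: Bystander: flat steel chisel lying along its x, 200 mm long, 16 mm thick. Origin: underside at mid-length.
- point_chisel: Bystander: pointed steel chisel lying along its x, 195 mm long, 16 mm thick. Origin: underside at mid-length.
- rubbing_block: Bystander: grey abrasive block 100 x 50 x 22 mm. Origin: centre of its underside.
- cleaner: Bystander: yellow bottle, 60 mm diameter, 190 mm high. Origin: centre of its underside.
- tape: Bystander: black tape measure 68 x 34 x 66 mm high. Origin: centre of its underside.
Things that resemble listed ones, but are neither listed nor needed, are in the scene too. What is shaped like the gauge but green, purple or yellow is not meant.

How it is judged:
By the outcome, as a careful person would: the job done as asked, in the order asked, and still so for the second after the job is handed in, while the arm keeps its last pose, push and grip.
It also fails if it takes over 53 s, if anything falls off the work surface, if the arm or the gripper's body presses on something with over 40 N, if the wrist force passes 120 N, or if a joint passes its speed limit or range.

## Working session

There is one attempt and no reset: what is moved stays moved. The work goes in short steps, Python scripts to look and compute and a tool call to move; the robot and the scene stay as the last step left them, time stands still between calls to the robot, and variables do not carry over. Pictures are saved under pics/ and viewed, at most 10 in all, crops included, and the job is handed in when it is done.

Besides the shell and the picture viewer there is one more tool, called after "Emit:" by a JSON object that holds its "api" and its "payload", one argument or row to a line. play_rows: Moves the arm, as the interface text tells. Its arguments: {"type":"object","properties":{"steps":{"type":"string"},"squeeze":{"type":"number"}},"required":["steps"]}

```bash
ls; mkdir -p pics; cat > h.py <<'E'
import numpy as np,cv2
from cell import r,camera,sign_off
def cast(c,u,v,z):
    "pixel -> world point on horizontal plane z"
    d=ray(c,u,v); o=-c["R"].T@c["t"]; return o+d*(z-o[2])/d[2]
def slope(c,u,v):
    x,y=(u-c["cx"])/c["fx"],(v-c["cy"])/c["fy"]
    a,b=x,y
    for _ in range(20):
        s=1+c["k1"]*(a*a+b*b); a,b=x/s,y/s
    return a,b
def ray(c,u,v):
    a,b=slope(c,u,v); return c["R"].T@np.array([a,b,1.])
def pt(c,u,v,w=1):
    "world point from range"
    p=c["range_z"][int(v)-w:int(v)+w+1,int(u)-w:int(u)+w+1]; z=np.median(p[p>0])
    a,b=slope(c,u,v); return c["R"].T@(np.array([a*z,b*z,z])-c["t"])
def cloud(c):
    v,u=np.mgrid[:400,:640]; a,b=slope(c,u.astype(float),v.astype(float)); z=c["range_z"]
    return (np.stack([a*z,b*z,z],-1)-c["t"])@c["R"]
def wristcam(c,s):
    from scipy.spatial.transform import Rotation as Ro
    T=np.eye(4);T[:3,:3]=Ro.from_euler('xyz',s["eef_rot"]).as_matrix() if len(np.ravel(s["eef_rot"]))==3 else np.array(s["eef_rot"]);T[:3,3]=s["tcp_pos"]
    M=np.linalg.inv(T@c["mount"]); c["R"],c["t"]=M[:3,:3],M[:3,3]; return c
E
python3 - <<'E'
from h import *
s=r.observe();print(s)
for n in("scene","top"):
    c=camera(n);np.savez(f"{n}0.npz",**c);cv2.imwrite(f"pics/{n}0.png",c["frame"])
    print(n,c["fx"],c["k1"],-c["R"].T@c["t"],(c["range_z"]>0).mean())
E
```

```text
pics
{'clock': 0.0, 'qpos': array([ 1.12719174e+00,  2.59350828e-01,  1.53607755e+00, -1.57302990e-05,
        1.34797362e+00, -2.02801866e-01]), 'joint_velocities': array([ 0.00065107, -0.00126756,  0.00014151,  0.00033828,  0.00105639,
       -0.00144016]), 'effort': array([-1.58384901e-03, -4.46028113e+01, -2.90564078e+01, -5.63098874e-04,
        1.19505133e-02,  1.25359725e-05]), 'tcp_pos': array([0.13090567, 0.5336223 , 0.20817272]), 'eef_rot': array([-3.13981731e+00, -3.49405875e-04,  2.90079311e+00]), 'force': array([ 0.12625936,  0.28594123, -0.61309307]), 'moment': array([ 0.0139597 , -0.00488413, -0.00912241]), 'grasp_force': 0.0, 'gripper_width': 0.08555078621639739}
scene 424.43903738722054 -0.01939719047887734 [1.12975407 0.17443758 1.04272747] 0.9962890625
top 416.06079349069313 -0.08862857992736566 [0.47560361 0.05047661 1.08703361] 0.996203125
```

View pics/scene0.png

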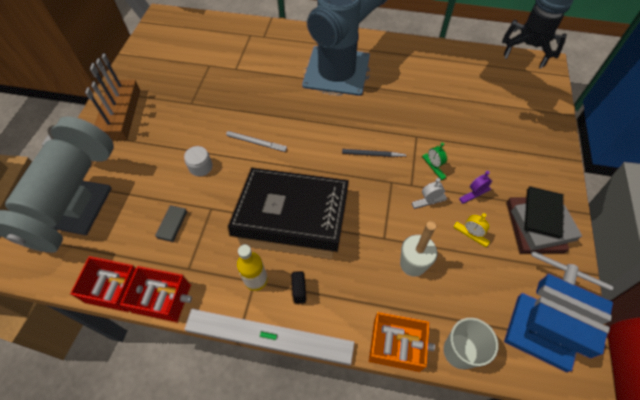

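View pics/top0.png

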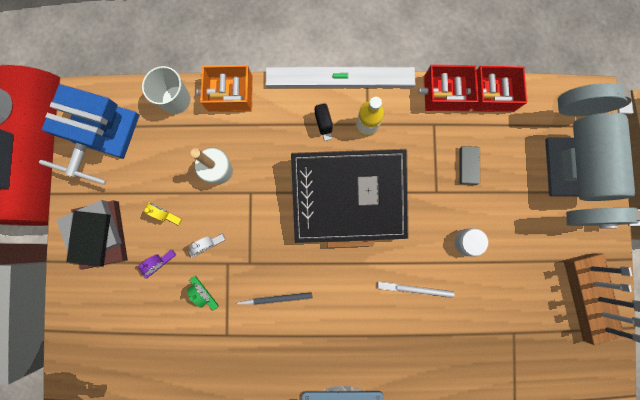

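Scene view: silver gauge at about (432,195) between the green, purple and yellow ones; stone at (290,207), recess (273,204). Top view: gauge at (207,244), stone (350,195), recess (368,190) with its pencil cross.

```bash
python3 - <<'E'
from h import *
T=dict(np.load("top0.npz"));S=dict(np.load("scene0.npz"))
a=T["frame"][200:325,130:250];b=S["frame"][130:260,380:510]
cv2.imwrite("pics/crop0.png",np.hstack([cv2.resize(a,(400,400),interpolation=2),cv2.resize(b,(400,400),interpolation=2)]))
P=cloud(T);g=cv2.cvtColor(T["frame"],cv2.COLOR_BGR2GRAY)
# stone face plane
R=P[165:230,315:355].reshape(-1,3);m=(R[:,2]>.04)&(R[:,2]<.12);R=R[m];c0=R.mean(0);n=np.linalg.svd(R-c0)[2][2];n*=np.sign(n[2]);print("n",n,"tilt",np.degrees(np.arccos(n[2])),"az",np.degrees(np.arctan2(n[1],n[0])))
def onpl(u,v,h=0):
    o=-T["R"].T@T["t"];d=ray(T,u,v);return o+d*((c0+n*h-o)@n)/(d@n)
m=np.zeros_like(g);m[165:215,345:390]=(g[165:215,345:390]>95)*255
m=cv2.morphologyEx(m,cv2.MORPH_CLOSE,np.ones((5,5)))
c=max(cv2.findContours(m,0,2)[0],key=cv2.contourArea);rc=cv2.minAreaRect(c);print("recess",rc)
print("recess ctr",onpl(*rc[0],-.006)); 
q=np.array([onpl(*p,0) for p in cv2.boxPoints(rc)]);print(q)
# stone dark outline
m=((g<70)&(P[...,2]>.04)&(P[...,2]<.12)).astype(np.uint8)*255;m[:,:280]=0;m[:,420:]=0;m[:140]=0;m[250:]=0
m=cv2.morphologyEx(m,cv2.MORPH_CLOSE,np.ones((9,9)))
c=max(cv2.findContours(m,0,2)[0],key=cv2.contourArea);rs=cv2.minAreaRect(c);print("stone",rs,onpl(*rs[0]));print(np.array([onpl(*p) for p in cv2.boxPoints(rs)]))
# gauge points
for n_,c,(u0,u1,v0,v1) in(("top",T,(185,230,228,262)),("scene",S,(405,455,170,215))):
    Q=cloud(c)[v0:v1,u0:u1].reshape(-1,3);F=c["frame"][v0:v1,u0:u1].reshape(-1,3).astype(int)
    k=(Q[:,2]>.006)&(np.ptp(F,axis=1)<45)
    for lo,hi in((.006,.02),(.03,.085),(.085,.13)):
        z=k&(Q[:,2]>lo)&(Q[:,2]<hi);A=Q[z]
        if len(A)>4:
            mu=A.mean(0);w=np.linalg.svd((A-mu)[:,:2],full_matrices=False)[2][0];pr=(A-mu)[:,:2]@w
            print(n_,lo,len(A),mu,"ang",np.degrees(np.arctan2(w[1],w[0])),pr.min(),pr.max())
E
```

```text
n [-0.20680453 -0.00796192  0.97834988] tilt 11.944127153279243 az -177.79521647439978
recess ((367.5, 190.0), (28.0, 19.0), 90.0)
recess ctr [ 0.60759212 -0.06307677  0.07939199]
[[ 0.64007984 -0.03907096  0.09258742]
 [ 0.6400807  -0.08521528  0.09221207]
 [ 0.57329015 -0.08595074  0.07808784]
 [ 0.57336526 -0.03950314  0.07848171]]
stone ((349.62060546875, 195.75479125976562), (89.27212524414062, 114.73614501953125), 87.87889862060547) [ 0.593125   -0.0189665   0.08282567]
[[ 0.69376946  0.12342292  0.10525877]
 [ 0.70388903 -0.15330669  0.1051458 ]
 [ 0.48995083 -0.16541467  0.0598248 ]
 [ 0.48042162  0.11738135  0.06011194]]
top 0.006 104 [0.48033402 0.33295068 0.01219558] ang 119.27338730993306 -0.03248664714528511 0.06807289761126815
top 0.03 201 [0.47276506 0.34057143 0.0732094 ] ang -57.310482594594085 -0.03502366228868037 0.023087123714471174
top 0.085 89 [0.47368867 0.3459532  0.09337927] ang 141.30093686460492 -0.016238488014636066 0.01673249042766422
scene 0.006 163 [0.47762909 0.3459973  0.01110509] ang -59.048048690789464 -0.06970812614952034 0.045166331491170206
scene 0.03 254 [0.48229397 0.3479829  0.06625692] ang 108.71908839674492 -0.02482388613579683 0.033814288504576295
scene 0.085 65 [0.4752452  0.34863606 0.09512046] ang -105.08529556318506 -0.01387085457689099 0.014126437688254076
```

View pics/crop0.png

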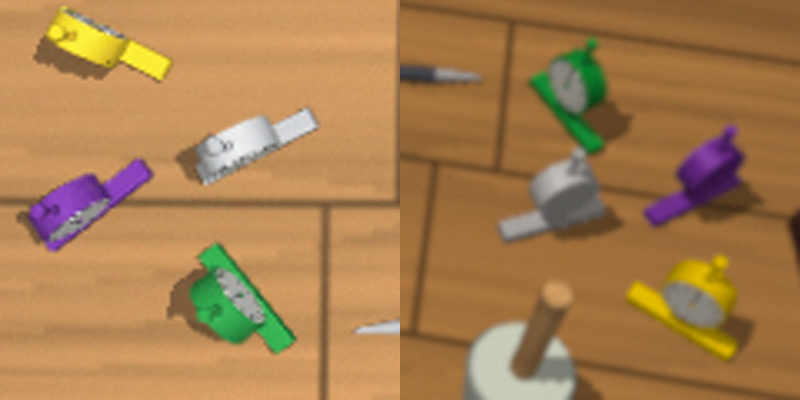

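Silver gauge: foot runs from about (195,180) to (315,115) in the left crop, dial face on the robot side, so gauge yaw ≈ +27°. I'll close in for a wrist look, with the fingers lined up along the foot (that grip lets the gauge pivot to the 12° slope, since the tool itself can only yaw).

Emit:
{"api": "play_rows", "payload": {
  "steps": "1 2 -1 2 1; 1 4 -2 3.5 2; 1 6 -3 3.5 3; 1 8 -4 3.5 4; 1 10 -5.5 3.5 5; 1 12 -6.5 3.5 6; 1 13.7 -7.4 3.5 6.8; 1 13.7 -7.4 3.5 6.8; 1 13.7 -7.4 3.5 6.8; 1 13.7 -7.4 3.5 6.8; 1 13.7 -7.4 3.5 6.8"
}}

```text
clock: 1.48
tcp_pos: [0.4726, 0.35, 0.2968]
eef_rot: [3.141, 0.0, -2.669]
force: [-0.4, -0.3, -0.6]
gripper_width: 0.0856
grasp_force: 0.0
```

```bash
python3 - <<'E'
from h import *
s=r.observe();print(s["clock"],s["tcp_pos"],s["eef_rot"],s["force"])
c=wristcam(camera("wrist"),s);np.savez("w0.npz",**c);cv2.imwrite("pics/w0.png",c["frame"])
P=cloud(c);print(-c["R"].T@c["t"])
F=c["frame"].astype(int);k=(np.ptp(F,axis=2)<45)&(np.abs(P[...,0]-.475)<.08)&(np.abs(P[...,1]-.345)<.08)&(c["range_z"]>0)
for lo,hi in((.006,.016),(.05,.092),(.105,.125)):
    A=P[k&(P[...,2]>lo)&(P[...,2]<hi)]
    rc=cv2.minAreaRect((A[:,:2]*1000).astype(np.float32));print(lo,len(A),A.mean(0),rc)
E
```

```text
1.475 [0.47262036 0.34995444 0.29682557] [ 3.14149174e+00  3.43000491e-04 -2.66871975e+00] [-0.39481544 -0.32509944 -0.57396315]
[0.4007536  0.3132919  0.46198499]
0.006 487 [0.47241714 0.34832796 0.01176928] ((461.4262390136719, 359.718017578125), (51.719573974609375, 130.4976806640625), 50.01521301269531)
0.05 1221 [0.47114822 0.34821808 0.0778911 ] ((473.6768798828125, 349.0645751953125), (25.731454849243164, 57.33715057373047), 27.425973892211914)
0.105 103 [0.47365961 0.34938143 0.11567128] ((473.8736877441406, 349.4042663574219), (10.516422271728516, 10.039618492126465), 27.152366638183594)
```

View pics/w0.png

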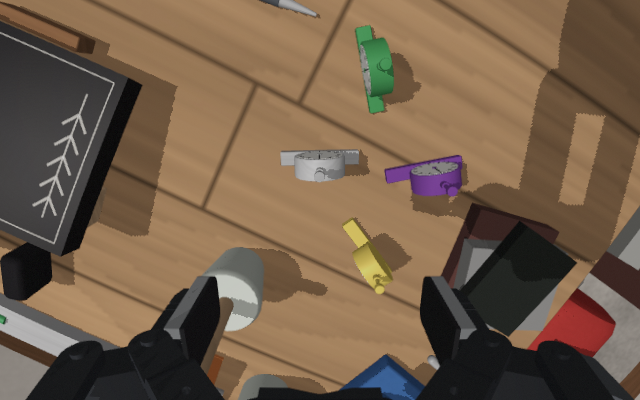

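Wrist view: silver gauge centred at (320,163), aligned with the fingers, with nothing else close to the finger paths. Centre (0.4737, 0.3492), yaw 27.3°. I'll descend to it.

Emit:
{"api": "play_rows", "payload": {
  "steps": "1 .04 -.03 -2 0; 1 .04 -.03 -4 0; 1 .04 -.03 -6 0; 1 .04 -.03 -8 0; 1 .04 -.03 -9 0; 1 .04 -.03 -9.6 0; 1 .04 -.03 -10 0; 1 .04 -.03 -10 0; 1 .04 -.03 -10 0"
}}

```text
clock: 2.65
tcp_pos: [0.4754, 0.3488, 0.0477]
eef_rot: [-3.142, 0.002, -2.67]
force: [-0.2, 0.5, 0.4]
gripper_width: 0.0856
grasp_force: 0.0
```

Emit:
{"api": "play_rows", "payload": {
  "steps": "0.75 0 0 0 0; 0.7 0 0 0 0; 0.6 0 0 0 0; 0.5 0 0 0 0; 0.4 0 0 0 0; 0.3 0 0 0 0; 0.3 0 0 0 0; .3 0 0 0 0",
  "squeeze": 25
}}

```text
clock: 3.65
tcp_pos: [0.4748, 0.3487, 0.0468]
eef_rot: [3.141, 0.001, -2.67]
force: [-2.0, 1.5, 5.7]
gripper_width: 0.0443
grasp_force: 26.5
```

```bash
python3 - <<'E'
from h import *
s=r.observe();c=camera("wrist");c2=camera("scene")
cv2.imwrite("pics/w1.png",np.hstack([c["frame"][:,120:520],cv2.resize(c2["frame"][120:240,370:490],(400,400),interpolation=2)]))
E
```

```text
(no output)
```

View pics/w1.png

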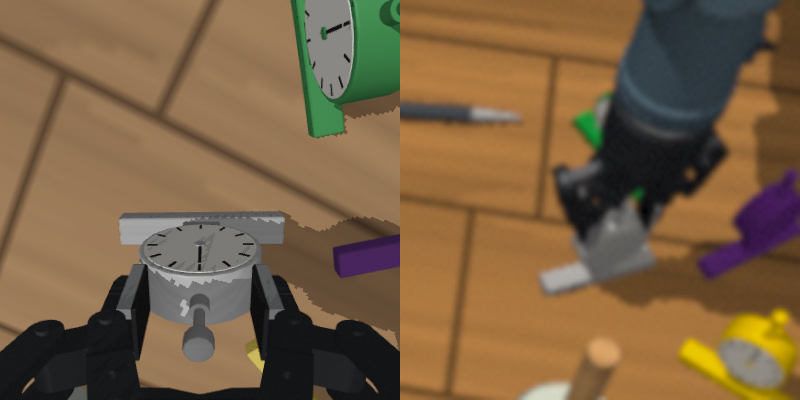

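```bash
python3 - <<'E'
from h import *
s=r.observe();c=camera("wrist");P=cloud(wristcam(c,s))
from scipy.spatial.transform import Rotation as Ro
T=Ro.from_euler('xyz',s["eef_rot"]).as_matrix()
for row in (262,275,290,305,320,335,350):
    print(row,[ (u,*(np.round(1000*((P[row,u]-s["tcp_pos"])@T)).astype(int)),int(1000*P[row,u,2])) for u in (240,248,256,262,270,320,370,378,386,394,402)])
cap=P[340,318];print("cap",cap, s["tcp_pos"],s["moment"])
E
```

```text
262 [(240, np.int64(-27), np.int64(-53), np.int64(46), 0), (248, np.int64(-27), np.int64(-47), np.int64(46), 1), (256, np.int64(-28), np.int64(-42), np.int64(47), 0), (262, np.int64(10), np.int64(-25), np.int64(-26), 72), (270, np.int64(11), np.int64(-21), np.int64(-28), 75), (320, np.int64(12), np.int64(0), np.int64(-30), 76), (370, np.int64(12), np.int64(21), np.int64(-30), 76), (378, np.int64(10), np.int64(25), np.int64(-26), 72), (386, np.int64(-27), np.int64(44), np.int64(46), 0), (394, np.int64(-28), np.int64(49), np.int64(47), 0), (402, np.int64(-27), np.int64(54), np.int64(47), 0)]
275 [(240, np.int64(-37), np.int64(-54), np.int64(47), 0), (248, np.int64(-37), np.int64(-48), np.int64(47), 0), (256, np.int64(10), np.int64(-26), np.int64(-38), 85), (262, np.int64(10), np.int64(-23), np.int64(-39), 85), (270, np.int64(6), np.int64(-21), np.int64(-32), 78), (320, np.int64(10), np.int64(0), np.int64(-39), 85), (370, np.int64(7), np.int64(21), np.int64(-32), 78), (378, np.int64(9), np.int64(24), np.int64(-37), 83), (386, np.int64(11), np.int64(26), np.int64(-40), 86), (394, np.int6
[... 2527 characters left out ...]
6), np.int64(-21), np.int64(-90), 136), (248, np.int64(16), np.int64(-19), np.int64(-89), 136), (256, np.int64(-7), np.int64(-23), np.int64(-62), 108), (262, np.int64(-99), np.int64(-42), np.int64(46), 0), (270, np.int64(-100), np.int64(-37), np.int64(47), 0), (320, np.int64(-1), np.int64(0), np.int64(-69), 115), (370, np.int64(-91), np.int64(35), np.int64(37), 9), (378, np.int64(-11), np.int64(22), np.int64(-58), 104), (386, np.int64(-7), np.int64(24), np.int64(-63), 109), (394, np.int64(16), np.int64(20), np.int64(-90), 136), (402, np.int64(16), np.int64(22), np.int64(-90), 136)]
cap [0.47213569 0.34667847 0.11613049] [0.47479986 0.34866037 0.046833  ] [ 0.10573385  0.14988793 -0.03685074]
```

```bash
python3 - <<'E'
from h import *
c=dict(np.load("w0.npz"));M=c["mount"];print(M.round(3))
for u,v in ((205,283),(195,284),(212,285),(213,300),(212,320),(208,345),(180,320),(170,345),(150,380),(435,283)):
    z=c["range_z"][v,u];a,b=slope(c,float(u),float(v));print(u,v,(1000*(M@np.array([a*z,b*z,z,1]))[:3]).round(0))
E
```

```text
[[ 0.    -0.949 -0.317  0.081]
 [ 1.     0.001 -0.001  0.   ]
 [ 0.002 -0.317  0.949 -0.165]
 [ 0.     0.     0.     1.   ]]
205 283 [ 10. -44. -45.]
195 284 [  81.    0. -165.]
212 285 [  7. -43. -41.]
213 300 [  2. -42. -44.]
212 320 [ -5. -43. -47.]
208 345 [-12. -43. -54.]
180 320 [ 10. -46. -68.]
170 345 [ 12. -43. -83.]
150 380 [  16.  -40. -101.]
435 283 [ 10.  45. -45.]
```

```bash
python3 - <<'E'
from h import *
c=dict(np.load("w0.npz"));M=c["mount"]
def p(c,u,v):
    z=c["range_z"][v,u];a,b=slope(c,float(u),float(v));return (1000*(M@np.array([a*z,b*z,z,1]))[:3]).round(0)
for u,v in ((60,360),(100,360),(270,398),(290,398),(300,396),(120,395),(40,395),(560,395)): print(u,v,p(c,u,v))
s=r.observe();c=camera("wrist")
print("now");
for u,v in ((240,398),(262,395),(275,398),(300,398),(320,398),(345,398),(320,392),(320,380),(200,330),(160,350)): print(u,v,p(c,u,v))
print(s["force"],s["tcp_pos"])
E
```

```text
60 360 [ 11. -72. -90.]
100 360 [  9. -62. -88.]
270 398 [  10.  -12. -100.]
290 398 [  9.  -7. -99.]
300 396 [  9.  -5. -98.]
120 395 [ -2. -58. -89.]
40 395 [  12.  -69. -103.]
560 395 [  10.   60. -101.]
now
240 398 [  17.  -18. -106.]
262 395 [  8. -14. -97.]
275 398 [  9. -11. -98.]
300 398 [ 10.  -5. -99.]
320 398 [ 10.   0. -99.]
345 398 [  9.   6. -98.]
320 392 [-140.    0.   46.]
320 380 [-129.    0.   47.]
200 330 [  6. -40. -68.]
160 350 [ 11. -46. -84.]
[-0.85299566  1.47179568  5.09135434] [0.47479239 0.34865664 0.04681509]
```

The measurements agree that the real fingertips sit about 28 mm behind the reported TCP (pads on the 44 mm chord, palm at −98 mm). I'll open, go 26 mm lower, and regrip at the equator.

Emit:
{"api": "play_rows", "payload": {
  "steps": "1 0 0 0 0; 1 0 0 0 0; 1 0 0 0 0; 1 0 0 0 0; 1 0 0 -.3 0; 1 0 0 -.6 0; 1 0 0 -.9 0; 1 0 0 -1.02 0; 1 0 0 -1.02 0; 1 0 0 -1.02 0"
}}

```text
clock: 5.1
tcp_pos: [0.4748, 0.3485, 0.0212]
eef_rot: [-3.142, 0.0, -2.67]
force: [-0.1, -0.1, 0.6]
gripper_width: 0.0853
grasp_force: 0.0
```

Emit:
{"api": "play_rows", "payload": {
  "steps": "0.7 0 0 0 0; 0.6 0 0 0 0; 0.5 0 0 0 0; 0.4 0 0 0 0; 0.4 0 0 0 0; .4 0 0 0 0; .4 0 0 0 0",
  "squeeze": 25
}}

```text
clock: 5.98
tcp_pos: [0.475, 0.3487, 0.0215]
eef_rot: [3.141, 0.001, -2.67]
force: [0.2, 1.4, 5.8]
gripper_width: 0.0575
grasp_force: 28.9
```

Emit:
{"api": "play_rows", "payload": {
  "steps": ".4 0 0 .2 0; .4 0 0 .5 0; .4 0 0 1 0; .4 0 0 2 0; .4 0 0 3 0; .4 0 0 4 0; .4 0 0 4.8 0; .4 0 0 4.8 0; .4 0 0 4.8 0"
}}

```text
clock: 7.1
tcp_pos: [0.474, 0.348, 0.1403]
eef_rot: [-3.142, -0.001, -2.67]
force: [-0.8, 0.5, -2.3]
gripper_width: 0.0572
grasp_force: 28.1
```

```bash
python3 - <<'E'
from h import *
s=r.observe();c=wristcam(camera("wrist"),s);cv2.imwrite("pics/w2.png",c["frame"])
from scipy.spatial.transform import Rotation as Ro
T=Ro.from_euler('xyz',s["eef_rot"]).as_matrix()
P=(cloud(c)-s["tcp_pos"])@T*1000
k=(np.abs(P[...,0])<20)&(np.abs(P[...,1])<62)
for lo,hi in((-85,-55),(-40,-5),(10,60)):
    A=P[k&(P[...,2]>lo)&(P[...,2]<hi)]
    if len(A): print(lo,len(A),A.min(0).round(),A.max(0).round(),A.mean(0).round(1))
print(s["force"],s["moment"],s["tcp_pos"],s["gripper_width"])
E
```

```text
-85 21920 [-13. -62. -85.] [ 14.  62. -55.] [  4.5   0.1 -71.7]
-40 3794 [-11. -43. -40.] [14. 42. -8.] [ 11.6   0.1 -29.5]
10 1546 [-10. -50.  10.] [ 9. 50. 21.] [ 7.4  1.4 13.8]
[-0.7636817   0.53156835 -2.26183497] [-0.0091777   0.04373049 -0.02535281] [0.47400029 0.34802871 0.14031169] 0.0572494910554411
```

View pics/w2.png

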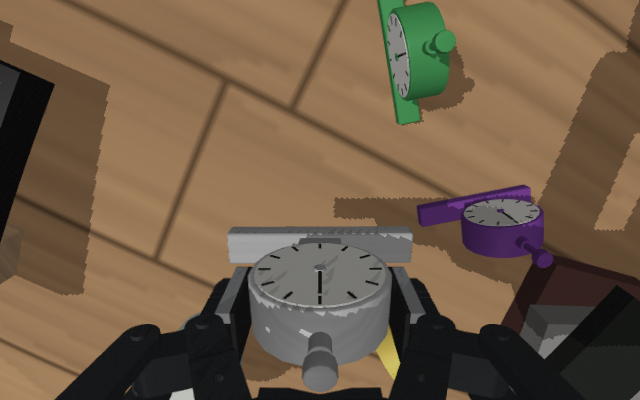

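Gauge is held upright (dial centre near (320,275), foot at row 245). Next: yaw it to 90° left of the stone and gently push the foot's side against the fixed stone edge to pivot it about 12° in the grip.

Emit:
{"api": "play_rows", "payload": {
  "steps": ".4 .4 -1 0 1.2; .4 .8 -2 0 2.6; .4 1.2 -3 0 4; .4 1.6 -4 0 5.4; .4 2 -5 0 6.8; .4 2.5 -6 0 8.2; .4 3 -7 0 9.5; .4 3.04 -7.5 -.8 10.4; .4 3.04 -7.5 -1.6 10.4; .4 3.04 -7.5 -2.3 10.4; .4 3.04 -7.5 -2.67 10.4; .4 3.04 -7.5 -2.67 10.4"
}}

```text
clock: 8.65
tcp_pos: [0.5498, 0.1608, 0.0731]
eef_rot: [3.139, -0.0, -1.581]
force: [0.3, 0.8, -2.7]
gripper_width: 0.0576
grasp_force: 28.1
```

Emit:
{"api": "play_rows", "payload": {
  "steps": ".4 0 -.3 0 0; .4 0 -.6 0 0; .4 0 -.9 0 0; .4 0 -1.1 0 0; .4 0 -1.1 0 0; .4 0 -1.1 0 0"
}}

```text
clock: 9.4
tcp_pos: [0.5507, 0.1334, 0.0743]
eef_rot: [-3.141, 0.0, -1.581]
force: [0.2, 0.5, -2.5]
gripper_width: 0.0576
grasp_force: 28.2
```

```bash
cat >> h.py <<'E'
from scipy.spatial.transform import Rotation as Ro
def tilt(show=True):
    "dial face plane in tool frame from the wrist depth -> pivot angle (deg), and yaw in grip"
    s=r.observe();c=wristcam(camera("wrist"),s);T=Ro.from_euler('xyz',s["eef_rot"]).as_matrix()
    P=(cloud(c)-s["tcp_pos"])@T*1000
    A=P[(np.abs(P[...,0]-12)<14)&(np.abs(P[...,1])<22)&(P[...,2]>-58)&(P[...,2]<0)]
    Fz=None
    B=A
    best=None;rng=np.random.default_rng(0)
    for _ in range(300):
        q=B[rng.choice(len(B),3,replace=False)];n=np.cross(q[1]-q[0],q[2]-q[0])
        l=np.linalg.norm(n)
        if l<50: continue
        n/=l;n*=np.sign(n[0])
        if n[0]<.85: continue
        m=np.abs((B-q[0])@n)<.6
        if best is None or m.sum()>best.sum(): best=m
    q=B[best];c0=q.mean(0);n=np.linalg.svd(q-c0,full_matrices=False)[2][2];n*=np.sign(n[0])
    print("t %.2f"%s["clock"],"n",n.round(4),"pivot deg %.2f"%np.degrees(np.arctan2(n[2],n[0])),"yaw %.2f"%np.degrees(np.arctan2(n[1],n[0])),"N",len(q),"c",c0.round(1),"tcp",s["tcp_pos"].round(4),"F",s["force"].round(2),"M",s["moment"].round(3),"w",round(s["gripper_width"],4))
    return c,s
E
python3 -c "
from h import *
c,s=tilt();cv2.imwrite('pics/w3.png',c['frame'])"
```

```text
t 9.40 n [ 1.     -0.002  -0.0061] pivot deg -0.35 yaw -0.12 N 5335 c [ 12.6  -0.2 -38. ] tcp [0.5507 0.1334 0.0743] F [ 0.21  0.48 -2.46] M [-0.009 -0.039  0.009] w 0.0576
```

Emit:
{"api": "play_rows", "payload": {
  "steps": ".4 0 -.1 0 0; .4 0 -.2 0 0; .4 0 -.3 0 0; .4 0 -.4 0 0; .4 0 -.4 0 0"
}}

```text
clock: 10.07
tcp_pos: [0.5505, 0.1248, 0.0746]
eef_rot: [-3.141, 0.002, -1.581]
force: [-0.2, 5.4, -1.3]
gripper_width: 0.0574
grasp_force: 28.9
```

```bash
python3 -c "
from h import *
tilt()"
```

```text
t 10.07 n [ 0.9945 -0.0082  0.1043] pivot deg 5.99 yaw -0.47 N 4578 c [ 11.2  -0.4 -37.8] tcp [0.5505 0.1248 0.0746] F [-0.18  5.36 -1.27] M [1.124 0.155 0.274] w 0.0574
```

The pivot works: 6° at about 5 N. Continue.

Emit:
{"api": "play_rows", "payload": {
  "steps": ".4 0 -.08 0 0; .4 0 -.16 0 0; .4 0 -.23 0 0; .4 0 -.23 0 0; .4 0 -.1 0 0; .4 0 .4 0 0; .4 0 .6 0 0; .4 0 .6 0 0"
}}

```text
clock: 11.12
tcp_pos: [0.5506, 0.1389, 0.0742]
eef_rot: [3.141, -0.0, -1.58]
force: [-0.2, 0.1, -2.6]
gripper_width: 0.0576
grasp_force: 28.3
```

```bash
python3 -c "
from h import *
tilt()"
```

```text
t 11.12 n [ 0.9833 -0.0095  0.1819] pivot deg 10.48 yaw -0.55 N 3758 c [ 10.4  -0.3 -38.3] tcp [0.5506 0.1389 0.0742] F [-0.18  0.08 -2.64] M [0.017 0.011 0.002] w 0.0576
```

Emit:
{"api": "play_rows", "payload": {
  "steps": ".4 0 -.4 0 0; .4 0 -.7 0 0; .4 0 -.82 0 0; .4 0 -.88 0 0; .4 0 -.88 0 0; .4 0 -.6 0 0; .4 0 0 0 0; .4 0 0 0 0"
}}

```text
clock: 12.18
tcp_pos: [0.5506, 0.1395, 0.0743]
eef_rot: [-3.141, 0.0, -1.58]
force: [0.6, -0.4, -3.8]
gripper_width: 0.0575
grasp_force: 28.2
```

```bash
python3 -c "
from h import *
tilt()
T=dict(np.load('top0.npz'));P=cloud(T)
# stone plane over whole face, RANSAC-free: dark pixels
A=P[158:236,300:400].reshape(-1,3);A=A[(A[:,2]>.05)]
for _ in range(4):
    c0=A.mean(0);n=np.linalg.svd(A-c0,full_matrices=False)[2][2];n*=np.sign(n[2]);A=A[np.abs((A-c0)@n)<.003]
print('plane',n,'z at (.593,-.019):',c0[2]-((.593-c0[0])*n[0]+(-.019-c0[1])*n[1])/n[2],'tilt',np.degrees(np.arccos(n[2])),'yaw',np.degrees(np.arctan2(-n[1],-n[0])))
g=cv2.cvtColor(T['frame'],6)
# recess sub-pixel edges
print(g[190,345:392]);print(g[168:212,360])
"
```

```text
t 12.18 n [ 0.9778 -0.0091  0.2093] pivot deg 12.08 yaw -0.53 N 3507 c [ 10.1  -0.2 -38.1] tcp [0.5506 0.1395 0.0743] F [ 0.56 -0.44 -3.81] M [-0.03  -0.011 -0.014] w 0.0575
plane [-0.87509904 -0.0464351   0.48171097] z at (.593,-.019): 0.08746870296998041 tilt 61.20279217833671 yaw 3.0374189902105235
[ 48  46  47  44  48  43  45  46  44  50  45  49  56 109 155 159 156 157
 155 152 129 128 105  63 109 116 136 154 156 155 158 153 136  70  37  46
  47  48  44  50  42  50  46  48  45  53  46]
[ 53  50  46  50  50  50  49  49  70 148 158 155 156 158 157 156 157 159
 156 156 157 156 159 156 151 156 158 155 157 156 153 156 155 157 155 154
 152  71  45  47  46  47  45  45]
```

Emit:
{"api": "play_rows", "payload": {
  "steps": ".4 0 0 1.4 0; .4 0 0 2.8 -1; .4 .3 -1 2.8 -2.7; .4 .6 -2 2.8 -4.4; .4 .9 -3 2.8 -6.1; .4 1.2 -4 2.8 -7.8; .4 1.5 -4.7 2.8 -9.5; .4 1.56 -4.73 2.8 -11.2; .4 1.56 -4.73 2.8 -12.9; .4 1.56 -4.73 2.8 -14.6; .4 1.56 -4.73 2.8 -14.6; .4 1.56 -4.73 2.8 -14.6"
}}

```text
clock: 13.72
tcp_pos: [0.5896, 0.0201, 0.1442]
eef_rot: [-3.141, -0.0, -3.107]
force: [-0.6, -1.0, -2.3]
gripper_width: 0.0574
grasp_force: 28.6
```

```bash
python3 - <<'E'
from h import *
c,s=tilt();np.savez("w4.npz",**c);cv2.imwrite("pics/w4.png",c["frame"])
T=Ro.from_euler('xyz',s["eef_rot"]).as_matrix();W=cloud(c);P=(W-s["tcp_pos"])@T*1000
for u in (240,250,260,380,390,400): # foot column profile
    col=[(v,*P[v,u].round(1)) for v in range(190,262,6)];print(u,[tuple(float(x) for x in t) for t in col if abs(t[2])<60 and t[3]<30])
E
```

```text
t 13.72 n [ 0.9773 -0.0093  0.2116] pivot deg 12.21 yaw -0.55 N 3528 c [  9.6   0.1 -38.3] tcp [0.5896 0.0201 0.1442] F [-0.63 -1.01 -2.33] M [-0.004  0.018  0.04 ] w 0.0574
240 [(256.0, -5.3, -43.3, 10.1)]
250 [(256.0, -5.5, -37.9, 10.6)]
260 [(256.0, -5.2, -32.3, 10.1)]
380 [(256.0, -5.0, 33.1, 9.8)]
390 [(256.0, -5.4, 38.7, 10.7)]
400 [(250.0, -5.7, 46.0, 19.0), (256.0, -5.0, 44.0, 9.8)]
```

View pics/w4.png

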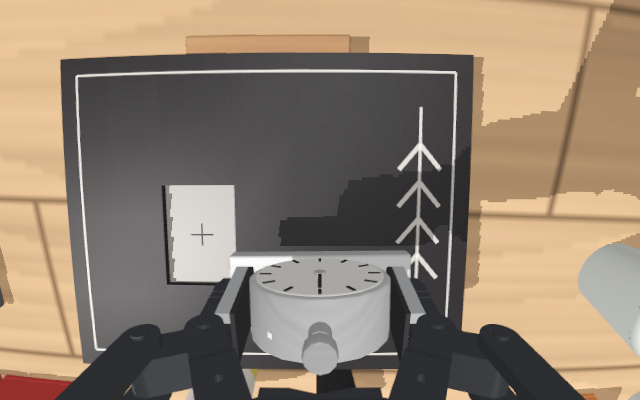

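Wrist view over the stone: recess at (202,234) with its cross, well left of the gauge (toward −y); the face under the foot is plain. I'll measure the plane, the cross and the yaw from this view.

```bash
python3 - <<'E'
from h import *
c=dict(np.load("w4.npz"));s=r.observe();W=cloud(c);g=cv2.cvtColor(c["frame"],6)
A=W[85:180,90:380].reshape(-1,3);A=A[A[:,2]>.03]
for _ in range(5):
    c0=np.median(A,0) if _==0 else A.mean(0);n=np.linalg.svd(A-c0,full_matrices=False)[2][2];n*=np.sign(n[2]);A=A[np.abs((A-c0)@n)<.003*(3 if _<2 else 1)]
print("n",n,len(A),"tilt",np.degrees(np.arccos(n[2])),"yaw",np.degrees(np.arctan2(-n[1],-n[0])))
o=-c["R"].T@c["t"]
def on(u,v,h=0):
    d=ray(c,u,v);return o+d*((c0+n*h-o)@n)/(d@n)
m=np.zeros_like(g);m[170:300,150:250]=(g[170:300,150:250]>110)*255;m[240:,225:]=0
m=cv2.morphologyEx(m,cv2.MORPH_CLOSE,np.ones((7,7)))
k=max(cv2.findContours(m,0,2)[0],key=cv2.contourArea);rc=cv2.minAreaRect(k);print(rc)
b=cv2.boxPoints(rc)
# cross: dark within pale
sub=g[215:255,182:222];d=(sub<np.median(sub)-35);v,u=np.nonzero(d)
hist_u,hist_v=d.sum(0),d.sum(1);cu=182+np.argmax(hist_u);cv=215+np.argmax(hist_v);print("cross",cu,cv,hist_u.max(),hist_v.max())
mk=on(cu,cv,-.006);print("mark",mk,"face above",mk+.006*n,"depth-based",W[cv+4,cu+4])
# yaw from stone back/front outline white border lines: bottom edge row of top border
bl=[(u,70+np.argmax(g[62:82,u])-8) for u in range(90,450,20)]
X=np.array([on(float(a),float(b_)) for a,b_ in bl]);f=np.polyfit(X[:,1],X[:,0],1);print("border yaw",np.degrees(np.arctan(-f[0])),np.std(X[:,0]-np.polyval(f,X[:,1])))
Ro_=Ro.from_euler('xyz',s["eef_rot"]).as_matrix()
og=s["tcp_pos"]+Ro_@np.array([-.0153,0,.020]);print("origin now",og,"height over face",(og-c0)@n, "tcp",s["tcp_pos"],s["eef_rot"])
sy=np.array([-np.sin(np.radians(2.3)),np.cos(np.radians(2.3)),0])
for nm,t in(("zero",mk+.006*n+.085*sy),("mark",mk+.006*n)): print(nm,"d/25mm",((t-og)/.025).round(2))
E
```

```text
n [-0.20895959 -0.00580599  0.97790704] 27406 tilt 12.066113381647012 yaw 1.5915672676475174
((192.5, 242.0), (114.0, 85.0), 90.0)
cross 202 234 23 23
mark [ 0.60772059 -0.06216605  0.07909589] face above [ 0.60646683 -0.06220088  0.08496333] depth-based [ 0.61056127 -0.05942696  0.07935636]
border yaw 2.047245525797192 0.00017043477429896096
origin now [0.60488232 0.02063141 0.1242314 ] height over face 0.038250694634630766 tcp [0.58959351 0.02010853 0.14423312] [-3.14147780e+00 -1.12630707e-04 -3.10725581e+00]
zero d/25mm [-0.07  0.08 -1.57]
mark d/25mm [ 0.06 -3.31 -1.57]
```

Emit:
{"api": "play_rows", "payload": {
  "steps": ".4 -.07 .08 -.4 -.07; .4 -.07 .08 -.8 -.07; .4 -.07 .08 -1.1 -.07; .4 -.07 .08 -1.3 -.07; .4 -.07 .08 -1.4 -.07; .4 -.07 .08 -1.45 -.07; .4 -.07 .08 -1.45 -.07; .4 -.07 .08 -1.45 -.07"
}}

```text
clock: 14.78
tcp_pos: [0.5881, 0.0221, 0.1083]
eef_rot: [-3.142, 0.001, -3.117]
force: [1.1, 0.7, -0.9]
gripper_width: 0.0573
grasp_force: 28.7
```

```bash
cat >> h.py <<'E'
def force(k=6):
    F=[]
    for i in range(k): s=r.observe();F.append(np.r_[s["force"],s["moment"]]);camera("top")
    print("F,M",np.mean(F,0).round(3),"sd",np.std(F,0).round(2)[:3],"tcp",s["tcp_pos"].round(4),"rot",s["eef_rot"].round(4),"t",round(s["clock"],2))
E
python3 -c "
from h import *
force(5);tilt()"
```

```text
F,M [ 0.543  0.473 -1.057  0.056 -0.119  0.008] sd [0.3  0.37 0.21] tcp [0.588  0.0221 0.1082] rot [-3.1415e+00  5.0000e-04 -3.1174e+00] t 14.97
t 15.03 n [ 0.977 -0.01   0.213] pivot deg 12.30 yaw -0.58 N 3510 c [  9.7   0.1 -38.4] tcp [0.588  0.0221 0.1081] F [ 0.4   0.19 -1.5 ] M [ 0.033 -0.139  0.006] w 0.0576
```

Emit:
{"api": "play_rows", "payload": {
  "steps": ".4 0 0 -.04 0; .4 0 0 -.08 0; .4 0 0 -.08 0"
}}

```text
clock: 15.45
tcp_pos: [0.5878, 0.0221, 0.1059]
eef_rot: [-3.142, -0.0, -3.117]
force: [1.2, 0.6, -1.3]
gripper_width: 0.0575
grasp_force: 28.7
```

Emit:
{"api": "play_rows", "payload": {
  "steps": ".4 0 0 -.02 0; .4 0 0 -.04 0; .4 0 0 -.04 0"
}}

```text
clock: 15.82
tcp_pos: [0.5879, 0.0221, 0.105]
eef_rot: [-3.142, 0.0, -3.117]
force: [0.4, -0.0, -1.3]
gripper_width: 0.0573
grasp_force: 28.7
```

Emit:
{"api": "play_rows", "payload": {
  "steps": ".4 0 0 -.02 0; .4 0 0 -.04 0; .4 0 0 -.04 0"
}}

```text
clock: 16.2
tcp_pos: [0.5881, 0.0221, 0.1047]
eef_rot: [-3.141, 0.001, -3.117]
force: [-2.0, -1.0, 4.9]
gripper_width: 0.0575
grasp_force: 29.5
```

Emit:
{"api": "play_rows", "payload": {
  "steps": ".4 0 0 -.02 0; .4 0 0 -.02 0; .4 0 0 -.02 0"
}}

```text
clock: 16.58
tcp_pos: [0.5882, 0.0221, 0.1047]
eef_rot: [-3.141, 0.001, -3.117]
force: [-1.7, -0.2, 7.3]
gripper_width: 0.0575
grasp_force: 29.8
```

Emit:
{"api": "play_rows", "payload": {
  "steps": ".4 0 0 .02 0; .4 0 0 .02 0"
}}

```text
clock: 16.82
tcp_pos: [0.5881, 0.0221, 0.1047]
eef_rot: [-3.141, 0.001, -3.117]
force: [-1.7, -0.5, 5.2]
gripper_width: 0.0575
grasp_force: 29.6
```

```bash
python3 -c "
from h import *
force(8);tilt()"
```

```text
F,M [-1.645 -0.557  6.369  0.149  0.271  0.06 ] sd [0.48 0.34 0.54] tcp [0.5881 0.0221 0.1047] rot [-3.1414e+00  8.0000e-04 -3.1174e+00] t 17.18
t 17.23 n [ 0.9777 -0.0103  0.2098] pivot deg 12.11 yaw -0.60 N 3548 c [  9.7  -0.  -38.5] tcp [0.5881 0.0221 0.1047] F [-1.36 -2.05  6.85] M [0.153 0.295 0.025] w 0.0578
```

Emit:
{"api": "play_rows", "payload": {
  "steps": ".4 0 0 .02 0; .4 0 0 .02 0; .4 0 0 .02 0; .4 0 0 .02 0"
}}

```text
clock: 17.77
tcp_pos: [0.5881, 0.0221, 0.1047]
eef_rot: [-3.141, 0.0, -3.118]
force: [-1.0, -1.8, 5.5]
gripper_width: 0.0575
grasp_force: 29.5
```

```bash
python3 -c "
from h import *
force(10);tilt()"
```

```text
F,M [-0.975 -1.198  5.28   0.1    0.11   0.055] sd [0.38 0.56 0.41] tcp [0.588  0.0221 0.1047] rot [-3.1415e+00  3.0000e-04 -3.1174e+00] t 18.23
t 18.27 n [ 0.9773 -0.0084  0.2116] pivot deg 12.21 yaw -0.49 N 3510 c [  9.7   0.2 -38.4] tcp [0.5881 0.0221 0.1047] F [-0.3  -0.4   5.76] M [ 0.077  0.141 -0.023] w 0.0578
```

Emit:
{"api": "play_rows", "payload": {
  "steps": ".4 0 0 .01 0; .4 0 0 .01 0; .4 0 0 .01 0; .4 0 0 .01 0; .4 0 0 .01 0; .4 0 0 .01 0"
}}

```text
clock: 19.08
tcp_pos: [0.588, 0.0221, 0.1047]
eef_rot: [-3.141, 0.0, -3.117]
force: [0.4, -1.1, 2.4]
gripper_width: 0.0573
grasp_force: 29.2
```

```bash
python3 -c "
from h import *
force(8)"
```

```text
F,M [ 0.525 -1.034  2.257 -0.047 -0.16  -0.023] sd [0.39 0.34 0.5 ] tcp [0.5879 0.0221 0.1047] rot [-3.1416  0.     -3.1175] t 19.43
```

Zero check held flat (contact about 7.7 N, tilt 12.1–12.2° matching the face). Now lift and move across to the cross.

Emit:
{"api": "play_rows", "payload": {
  "steps": ".4 0 0 .3 0; .4 0 0 .8 0; .4 0 0 1 0; .4 .03 -.7 1 0; .4 .06 -1.5 1 0; .4 .09 -2.3 1 0; .4 .13 -3 1 0; .4 .13 -3.39 1 0; .4 .13 -3.39 1 0; .4 .13 -3.39 1 0; .4 .13 -3.39 1 0"
}}

```text
clock: 20.85
tcp_pos: [0.5911, -0.0619, 0.1298]
eef_rot: [3.141, -0.0, -3.117]
force: [0.2, 0.3, -2.7]
gripper_width: 0.0578
grasp_force: 28.6
```

```bash
python3 - <<'E'
from h import *
c,s=tilt();np.savez("w5.npz",**c);cv2.imwrite("pics/w5.png",c["frame"])
T=Ro.from_euler('xyz',s["eef_rot"]).as_matrix();og=s["tcp_pos"]+T@np.array([-.0153,0,.020]);print("origin",og)
E
```

```text
t 20.85 n [ 0.9774 -0.0105  0.2113] pivot deg 12.20 yaw -0.62 N 3553 c [  9.7  -0.  -38.5] tcp [ 0.5911 -0.0619  0.1298] F [ 0.21  0.33 -2.66] M [ 0.012  0.021 -0.021] w 0.0578
origin [ 0.60636949 -0.06146898  0.10976019]
```

View pics/w5.png

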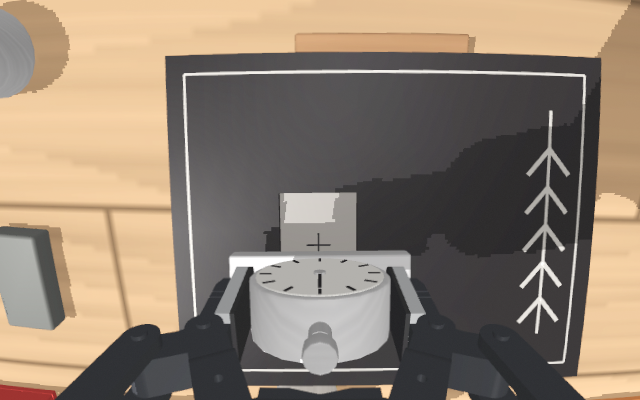

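The cross is visible at (318,243), just in front of the foot. I'll re-measure it from here.

```bash
python3 - <<'E'
from h import *
c=dict(np.load("w5.npz"));g=cv2.cvtColor(c["frame"],6);W=cloud(c)
sub=g[228:249,300:338].astype(int);d=sub<np.median(sub)-30
print("u",300+np.average(np.arange(38),weights=np.maximum(d[:12].sum(0),0)+1e-9),"v",228+d.sum(1).argmax(),d.sum(1).max())
u=300+np.average(np.arange(38),weights=d[:12].sum(0)+1e-9);v=228+d.sum(1).argmax()
A=W[80:180,190:420].reshape(-1,3);A=A[A[:,2]>.03]
for i in range(5):
    c0=np.median(A,0) if i==0 else A.mean(0);n=np.linalg.svd(A-c0,full_matrices=False)[2][2];n*=np.sign(n[2]);A=A[np.abs((A-c0)@n)<.003*(3 if i<2 else 1)]
o=-c["R"].T@c["t"];dd=ray(c,u,v);mk=o+dd*((c0-.006*n-o)@n)/(dd@n);print("n",n,"mark",mk,"face pt",mk+.006*n)
og=np.array([0.60637,-0.06147,0.10976]);print("move units",((mk+.006*n-og)/.025).round(3))
# white foot ends
print([ (uu) for uu in (np.nonzero(g[256,200:440]>150)[0]+200)[[0,-1]]])
E
```

```text
u 317.77777778082714 v 244 24
n [-0.20863393 -0.00585414  0.97797628] mark [ 0.60737658 -0.06248914  0.07888788] face pt [ 0.60612477 -0.06252427  0.08475574]
move units [-0.01  -0.042 -1.   ]
[np.int64(230), np.int64(409)]
```

Emit:
{"api": "play_rows", "payload": {
  "steps": ".4 0 -.035 -.3 0; .4 0 -.035 -.6 0; .4 0 -.035 -.8 0; .4 0 -.035 -.9 0; .4 0 -.035 -.94 0; .4 0 -.035 -.96 0; .4 0 -.035 -.96 0"
}}

```text
clock: 21.78
tcp_pos: [0.5912, -0.0635, 0.1059]
eef_rot: [-3.142, 0.0, -3.117]
force: [1.2, 0.7, -1.4]
gripper_width: 0.0573
grasp_force: 28.7
```

Emit:
{"api": "play_rows", "payload": {
  "steps": ".4 0 0 -.02 0; .4 0 0 -.03 0; .4 0 0 -.03 0"
}}

```text
clock: 22.15
tcp_pos: [0.5913, -0.0636, 0.1051]
eef_rot: [-3.141, 0.0, -3.117]
force: [-0.3, -0.3, -1.7]
gripper_width: 0.0575
grasp_force: 28.7
```

Emit:
{"api": "play_rows", "payload": {
  "steps": ".4 0 0 -.01 0; .4 0 0 -.02 0; .4 0 0 -.02 0; .4 0 0 -.02 0"
}}

```text
clock: 22.65
tcp_pos: [0.5913, -0.0636, 0.1048]
eef_rot: [-3.141, 0.001, -3.117]
force: [0.5, 0.4, 0.4]
gripper_width: 0.0576
grasp_force: 29.0
```

```bash
python3 -c "
from h import *
force(6)"
```

```text
F,M [-0.23   0.244  2.052  0.18  -0.01   0.027] sd [0.47 0.35 0.88] tcp [ 0.5913 -0.0636  0.1048] rot [-3.1414e+00  5.0000e-04 -3.1175e+00] t 22.9
```

Emit:
{"api": "play_rows", "payload": {
  "steps": ".4 0 0 -.004 0; .4 0 0 -.004 0; .4 0 0 -.004 0; .4 0 0 -.004 0; .4 0 0 -.004 0; .4 0 0 -.004 0; .4 0 0 -.004 0; .4 0 0 -.004 0"
}}

```text
clock: 23.95
tcp_pos: [0.5914, -0.0636, 0.1048]
eef_rot: [-3.141, 0.001, -3.117]
force: [-0.9, -0.7, 4.8]
gripper_width: 0.0575
grasp_force: 29.5
```

```bash
python3 -c "
from h import *
force(10);tilt();force(6)"
```

```text
F,M [-0.742 -0.226  5.552  0.239  0.088  0.042] sd [0.38 0.45 0.46] tcp [ 0.5913 -0.0636  0.1047] rot [-3.1414e+00  5.0000e-04 -3.1175e+00] t 24.4
t 24.45 n [ 0.9772 -0.0108  0.2121] pivot deg 12.25 yaw -0.63 N 3511 c [  9.6  -0.1 -38.4] tcp [ 0.5914 -0.0636  0.1048] F [-0.71 -0.13  5.3 ] M [0.225 0.075 0.036] w 0.0577
F,M [-1.249 -0.433  5.189  0.237  0.09   0.069] sd [0.39 0.44 0.57] tcp [ 0.5914 -0.0636  0.1048] rot [-3.1414e+00  6.0000e-04 -3.1174e+00] t 24.75
```

Force is right, but the moment suggests the load sits toward the foot's +y end. I'll check the foot's roll against the face from the wrist depth.

```bash
python3 - <<'E'
from h import *
s=r.observe();Z=[]
for i in range(5):
    c=camera("wrist");Z.append(c["range_z"].copy())
c["range_z"]=np.mean(Z,0);c=wristcam(c,s);W=cloud(c);g=cv2.cvtColor(c["frame"],6);np.savez("w6.npz",**c);cv2.imwrite("pics/w6.png",c["frame"])
A=W[80:200,190:420].reshape(-1,3);A=A[A[:,2]>.03]
for i in range(6):
    c0=np.median(A,0) if i==0 else A.mean(0);n=np.linalg.svd(A-c0,full_matrices=False)[2][2];n*=np.sign(n[2]);A=A[np.abs((A-c0)@n)<.003*(3 if i<2 else .5)]
print("n",n,len(A))
H=(W-c0)@n*1000
for v in range(244,272,2): print(v,[ (int(g[v,u]),round(float(H[v,u]),2)) for u in (234,242,250,258,380,390,398,406)])
k=(H>10.5)&(H<13.5);k[:244]=0;k[275:]=0
vv,uu=np.nonzero(k);sel=(uu>225)&(uu<415);Q=W[vv[sel],uu[sel]];h=H[vv[sel],uu[sel]];f=np.polyfit(Q[:,1],h,1);print("roll mm/m",f,"deg",np.degrees(f[0]/1000),len(h), Q[:,1].min(),Q[:,1].max())
E
```

```text
n [-0.2085268  -0.00574811  0.97799976] 27036
244 [(106, 0.36), (104, -0.45), (100, -0.12), (97, -0.07), (49, 0.39), (48, 0.56), (50, 40.09), (49, 0.13)]
246 [(106, 0.17), (101, 0.37), (98, -0.3), (96, 0.06), (50, -0.23), (50, -0.17), (49, 0.6), (47, 0.0)]
248 [(105, 0.23), (47, -0.45), (50, -0.07), (50, 0.79), (49, -0.16), (49, -0.02), (49, -0.17), (48, 0.15)]
250 [(105, 0.9), (48, 0.07), (51, -0.23), (50, 0.07), (76, 0.53), (99, 0.11), (101, -0.3), (64, 0.21)]
252 [(130, 0.4), (135, 3.66), (135, 3.66), (136, 3.39), (138, 5.89), (138, 6.31), (138, 6.57), (138, 6.68)]
254 [(137, 7.98), (137, 8.16), (138, 8.24), (138, 8.26), (146, 10.42), (149, 10.41), (151, 10.97), (155, 11.16)]
256 [(196, 11.64), (196, 11.82), (198, 11.69), (200, 11.9), (178, 11.19), (180, 11.7), (182, 11.68), (183, 11.88)]
258 [(255, 12.08), (255, 12.05), (255, 12.03), (255, 12.21), (190, 11.73), (190, 12.08), (191, 11.83), (191, 11.84)]
260 [(255, 11.88), (255, 12.35), (255, 12.27), (255, 11.92), (190, 12.01), (190, 12.07), (190, 12.08), (191, 12.14)]
262 [(255, 12.19), (255, 12.47), (255, 12.15), (255, 11.85), (190, 12.02), (190, 11.67), (190, 12.47), (190, 12.03)]
264 [(255, 12.54), (255, 12.37), (255, 12.24), (255, 12.52), (190, 12.4), (189, 12.25), (190, 11.8), (190, 11.77)]
266 [(255, 12.15), (223, 11.85), (212, 11.84), (255, 11.79), (190, 12.73), (149, 12.11), (170, 12.23), (190, 11.69)]
268 [(255, 12.11), (149, 56.47), (44, 56.76), (255, 12.28), (176, 12.01), (44, 56.53), (149, 56.59), (190, 12.09)]
270 [(235, 12.49), (149, 58.26), (43, 57.72), (179, 51.31), (164, 54.24), (44, 57.75), (149, 58.35), (243, 12.12)]
roll mm/m [-1.55409605 11.79686961] deg -0.08904314475883697 1602 -0.11236678086679826 -0.013626066677319248
```

Foot is flat: 12.0 vs 12.2 mm above the face at its two ends (0.09°), centred on the recess. I'll ease the force slightly and hold.

Emit:
{"api": "play_rows", "payload": {
  "steps": ".4 0 0 .003 0; .4 0 0 .003 0; .4 0 0 .003 0; .4 0 0 .003 0; .4 0 0 .003 0; .4 0 0 .003 0; .4 0 0 .003 0; .4 0 0 .003 0"
}}

```text
clock: 26.05
tcp_pos: [0.5913, -0.0636, 0.1048]
eef_rot: [-3.141, 0.001, -3.117]
force: [-1.4, -1.5, 6.5]
gripper_width: 0.0573
grasp_force: 29.5
```

```bash
python3 -c "
from h import *
force(8);force(8)"
```

```text
F,M [-0.726 -0.04   5.457  0.245  0.062  0.015] sd [0.41 0.59 0.56] tcp [ 0.5913 -0.0636  0.1047] rot [-3.1414e+00  5.0000e-04 -3.1174e+00] t 26.4
F,M [-0.352 -0.594  5.525  0.229  0.064  0.026] sd [0.49 0.35 0.37] tcp [ 0.5913 -0.0636  0.1048] rot [-3.1414e+00  5.0000e-04 -3.1174e+00] t 26.8
```

Emit:
{"api": "play_rows", "payload": {
  "steps": ".4 0 0 .006 0; .4 0 0 .006 0; .4 0 0 .006 0; .4 0 0 .006 0; .4 0 0 .006 0; .4 0 0 .006 0"
}}

```text
clock: 27.6
tcp_pos: [0.5913, -0.0636, 0.1047]
eef_rot: [-3.141, 0.0, -3.117]
force: [-0.1, -0.8, 4.9]
gripper_width: 0.0575
grasp_force: 29.4
```

```bash
python3 -c "
from h import *
force(8);force(8)"
```

```text
F,M [ 0.008 -0.506  4.875  0.174  0.008  0.024] sd [0.39 0.31 0.49] tcp [ 0.5913 -0.0635  0.1048] rot [-3.1414e+00  4.0000e-04 -3.1174e+00] t 27.95
F,M [ 0.14  -0.319  5.218  0.172 -0.037  0.03 ] sd [0.5  0.47 0.43] tcp [ 0.5913 -0.0636  0.1048] rot [-3.1414e+00  3.0000e-04 -3.1175e+00] t 28.35
```

```bash
python3 -c "
from h import *
print(sign_off())"
```

```text
the job is handed in; nothing more can be done
None
```

I did the zero check first, then set the gauge across the recess on the cross and handed it in at about 28 s, still gripped and pressed there with about 7.5 N, the foot flat to within about 0.1° and the tip within about 1 mm of the cross; during the zero check, contact briefly reached about 10 N before I eased it to 7.7 N.

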